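# Latch the tray on the bench shaker, refit its push knob and hold it in

## Robot

A 6-joint arm with a two-finger parallel gripper is mounted at the origin on a cart in front of the work surface, level with it; the furniture and walls round the work are solid. World frame = base frame: x ahead of the robot, y to its left, z up, the work surface at z = 0. Lengths are in m, angles in rad, forces in N, time in s.
With the tool pointing down it reaches from about 0.25 to 0.775 m from the base axis. Payload 4 kg.
Tool frame: the origin (TCP) lies midway between the tips of the shut fingers; the grasp point (between the pads) lies 19 mm behind it; z points along the fingers, x is the direction in which the jaws open and shut, and the axes are right-handed (so a half turn about z gives the same grasp; the last joint's range is limited). The gripper opens to 94 mm and grips with 3 to 60 N. Pads are 16 mm wide; open, the fingers measure 119 mm over their backs; the gripper's body (75 mm by 177 mm) begins 78 mm behind the grasp point.
Start: joints at [1.144, 0.087, 1.371, -0, 1.684, -0.103], TCP at [0.175, 0.521, 0.206] pointing down, gripper open.
Joint ranges: [-3.1, 3.1], [-0.76, 2.03], [0.27, 2.55], [-1.08, 4.22], [0.17, 2.65], [-2.57, 2.57]. Speed limits (rad/s): [2.79, 2.79, 3.14, 3.14, 3.14, 3.14].

## Interface

Orientations are given as [roll, pitch, yaw] about the fixed x, y, z axes, in that order (R = Rz(yaw) Ry(pitch) Rx(roll)).
In Python, from bench import robot gives the robot as it stands.
- The arm moves only by the shell command python3 -m handwheel 'ROWS'. ROWS is a JSON object of lists of equal length, an entry for each row: "delta_pos": the shift along the tool's x, y, z in mm, a list of three; "rotation": the turn, a rotation vector about the tool's x, y, z in rad, a list of three; "claw": the closure, from -1 (fully open) to 1 (shut). In form: {"delta_pos": [[tx, ty, tz], ...], "rotation": [[wx, wy, wz], ...], "claw": [claw, ...]}. A call has exactly 8 rows; each row shifts and turns the commanded pose from where the row before left it, along the tool's axes as they then stand; what a row does not reach is not made up. A row lasts 1/8 s, in which the tool goes at most 62.5 mm and 10.7 degrees, less where a joint would pass 70% of its speed; a pose out of reach is approached as far as the arm can. A call with a gripper value outside its range is refused whole. The fingers move at their own pace and stop on an object; the grip force is fixed at half the most. Time passes only in rows, so rows that do not move let the fingers close, or fill a call up. It gives the time, the measured TCP pose, the force and the opening at its end, in the units of the state.
- robot.get_obs(): the state, without advancing time (a new reading comes with each control period).
- robot.snapshot(name): name is "scene" or "top" or "wrist"; returns a dict with "color" (384x512x3 uint8, red, green, blue), "intrinsics" (3x3 intrinsics, pixels), "eye" and "rotation" of the camera in the world. Camera axes: x right, y down, z forward; pixel columns grow to the right and rows downward; lengths in m; the calibration is good to about 2 mm. A picture is of the moment at which its call begins. There is no depth.
- robot.close_job(): hands the job in, once; it reports no verdict.
The state is a dict: "time": time; "joint_positions": joint angles; "qvel": joint speeds; "joint_torque": joint torques, N m; "tool_pos": TCP position; "ee_rot": TCP orientation; "wrist_force": force on the tool from outside, world axes, zero at the start; "wrist_torque": the same for the moment, N m; "width": finger opening in m.
Only numpy, scipy, OpenCV 4.12 (cv2) and the standard library are available. Lean on these libraries where they do the work, as an engineer would, in place of code of your own. Each camera call takes 0.05 s, during which the arm holds its last target.

## Task

Get the bench shaker ready and jog it: first swing its steel hold-down bar with the red tab shut over the tube tray until it rests fully down over the catch. Then take the loose black knob from the bench, turn it so that its white pointer matches the flat of the D-shaped spindle on the control pod, push it fully onto the spindle, and press knob and spindle down against the spring to the bottom. Finish while still holding the knob pressed all the way in with the fingers: do not let go of it, and leave the bench timer, the dropper bottle and the petri dish where they stand.

Things in the scene. Friction and masses are not known exactly. Their poses are not given: they have to be found in the camera images.
- latch (a joint): hinge of the steel hold-down bar, rad: 0 = fully shut (bar level, its slot over the catch lug), grows as the bar's free end swings up; starts 0.7 to 1.15. The bar stays where it is left (stiff hinge, about 0.5 N pushed at the tab moves it); it has a hard stop at 0
- latch_hinge (a point): middle of the bar's hinge axis, at the far side of the shaker, fixed to the shaker; axes are the shaker's: x away from the robot across the shaker, y along the shaker to its left end (the tray end), z up. The hinge axis is this y. The shut bar runs from here 176 mm towards -x, 24 mm wide, 5 mm thick, level. Open by angle a, a point r along the bar lies at -r*cos(a) in x and +r*sin(a) in z from here; the bar's upper face is 2.5 mm from this line
- latch_tab (a point): top face of the red tab (22 x 26 mm) on the bar's free end, 164 mm from the hinge, 3 mm above the bar's mid line; moves with the bar. Push here. z is the normal of the bar's upper face, -x points along the bar to its free end
- catch (a point): top of the steel catch lug (5 x 8 mm) at the front of the tray, over which the bar's slot drops; it stands 8 mm above the shut bar's upper face, 140.5 mm from the hinge. Fixed to the shaker, 106 mm above the bench
- knob_mid (a point): centre (half-way up) of the loose black knob, which stands upright on the bench, 46 mm tall in all, 40 g: a round skirt 40 mm in diameter and 20 mm high with a D-shaped bore in its underside, and on top of it an upright grip bar 40 mm long (along x), 14 mm wide (along y), 26 mm high, with square sides to pinch. x points to the bar's end with the white pointer line (on its top and end); the bore's flat is on this side. It starts pointing towards the robot within about 35 deg
- knob_seat (a point): roof of the knob's bore, on the knob's axis, 15 mm above its underside and 8 mm below knob_mid; same axes as knob_mid. The bore is 18.4 mm in diameter with its flat 4.6 mm from the axis, about 1.1 mm clearance all round on the spindle; about 8 deg of turn is forgiven
- spindle_tip (a point): centre of the flat top end of the upright steel D-spindle on the shaker's control pod: diameter 16 mm, flat 3.5 mm from the axis, top edge bevelled by 1.5 to 2 mm. x points out through the flat, which faces the robot within about 45 deg (also shown by a white mark on the black collar at its foot). The tip stands 25 mm above the pod's top, 100 mm above the bench. The spindle turns only stiffly (0.12 N m). A fitted knob's knob_seat rests on this point, its x along this x
- spindle (a joint): how far the spindle is pressed down, m: 0 = out, 0.005 = bottom; the spring takes about 4 N to start and 10 N at the bottom, and pushes back when let go
- timer: white bench timer lying flat, 62 x 66 x 23 mm, bystander; origin at the centre of its underside
- dropper_mid (a point): middle (44 mm up) of the brown dropper bottle, 37 mm in diameter, 88 mm tall, bystander
- petri_dish: petri dish 59 mm in diameter, 15 mm high, bystander; origin at the centre of its underside
Not all that is in view belongs to the job. Of the things shaped like the part that bears knob_mid, the black one is meant.

How it is judged:
By the outcome, as a careful person would: the job done as asked, in the order asked, and still so for the second after the job is handed in, while the arm keeps its last pose, push and grip.
It also fails if it takes over 54 s, if anything falls off the work surface, if the arm or the gripper's body presses on something with over 40 N, if the wrist force passes 120 N, or if a joint passes its speed limit or range.

## Working session

There is one attempt and no reset: what is moved stays moved. The work goes in short steps, Python scripts to look and compute and a shell command to move; the robot and the scene stay as the last step left them, time stands still between calls to the robot, and variables do not carry over. Pictures are saved under pics/ and viewed, and the job is handed in when it is done.

```bash
ls; mkdir -p pics
python3 - <<'E'
from bench import robot
import cv2
print(robot.get_obs())
for n in ["scene","top","wrist"]:
    s=robot.snapshot(n); cv2.imwrite(f"pics/{n}0.png",s["color"][:,:,::-1])
    print(n,s["intrinsics"],s["eye"],s["rotation"])
E
```

```text
pics
{'time': 0.0, 'joint_positions': array([ 1.14390895e+00,  8.79347588e-02,  1.37222994e+00,  8.14737056e-07,
        1.68359037e+00, -1.03137058e-01]), 'qvel': array([-0.00198298, -0.00147309, -0.00180414,  0.00047742, -0.00030225,
       -0.00145707]), 'joint_torque': array([-7.74532327e-04, -3.40179062e+01, -3.02426541e+01,  7.15816137e-02,
        3.30827152e-02, -1.63471327e-04]), 'tool_pos': array([0.1747666 , 0.52092404, 0.20432757]), 'ee_rot': array([-3.14136922e+00,  2.15083905e-03,  1.24704634e+00]), 'wrist_force': array([ 0.50731194,  0.03525928, -0.33821923]), 'wrist_torque': array([-0.02830721, -0.01314214, -0.00745391]), 'width': 0.09378375126472224}
scene [[478.77999875   0.         252.28615453]
 [  0.         478.77999875 188.16995755]
 [  0.           0.           1.        ]] [-0.15156617  1.06617521  0.93055412] [-2.16413269 -0.01174224 -2.55839601]
top [[353.53991091   0.         258.55091384]
 [  0.         353.53991091 196.34944619]
 [  0.           0.           1.        ]] [0.39797176 0.00481979 1.24743376] [-3.02095915 -0.0118931  -1.54407935]
wrist [[331.63693402   0.         254.45711786]
 [  0.         331.63693402 195.48138419]
 [  0.           0.           1.        ]] [0.09994946 0.54733608 0.38466498] [2.86531358e+00 2.67312697e-03 1.24576575e+00]
```

View pics/scene0.png

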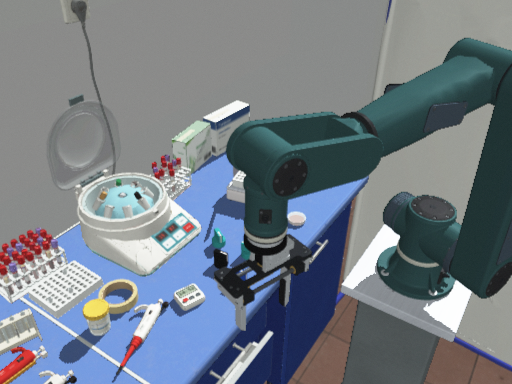

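View pics/top0.png

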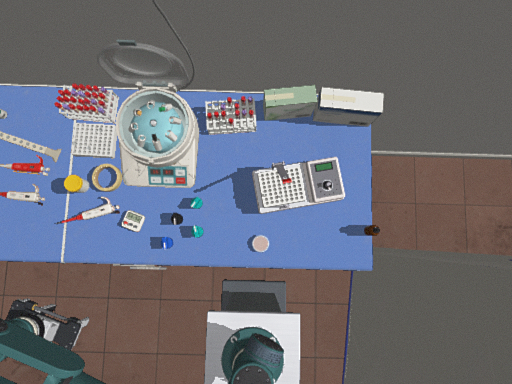

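View pics/wrist0.png

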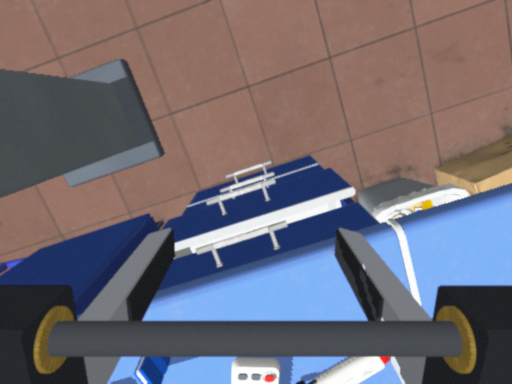

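The top view shows the black knob near (177,218), with teal and blue decoys around it. The shaker is at about (300,185), its spindle near (327,186), and the open bar near (283,172). The timer is at (133,221), the petri dish at (261,243) and the dropper at (373,230).

Run:
```python
import cv2
a=cv2.imread("pics/top0.png")
cv2.imwrite("pics/t_sh.png",cv2.resize(a[145:220,245:350],None,fx=7,fy=7,interpolation=cv2.INTER_CUBIC))
cv2.imwrite("pics/t_kn.png",cv2.resize(a[190:255,120:220],None,fx=7,fy=7,interpolation=cv2.INTER_CUBIC))
```

```text
(no output)
```

View pics/t_sh.png

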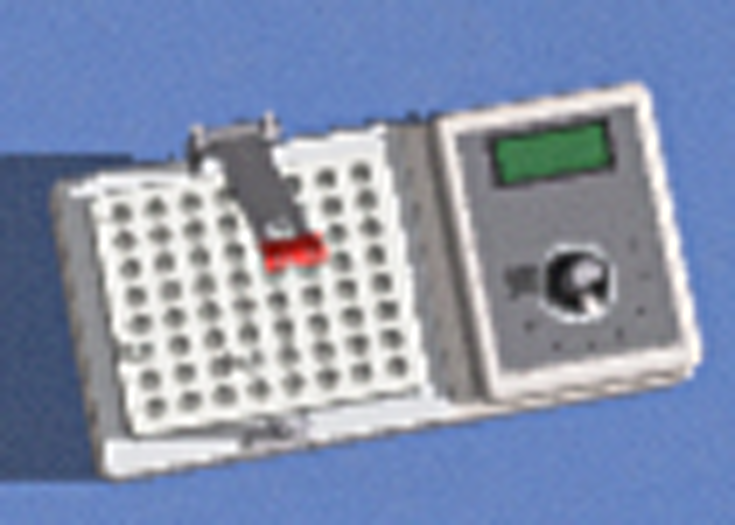

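View pics/t_kn.png

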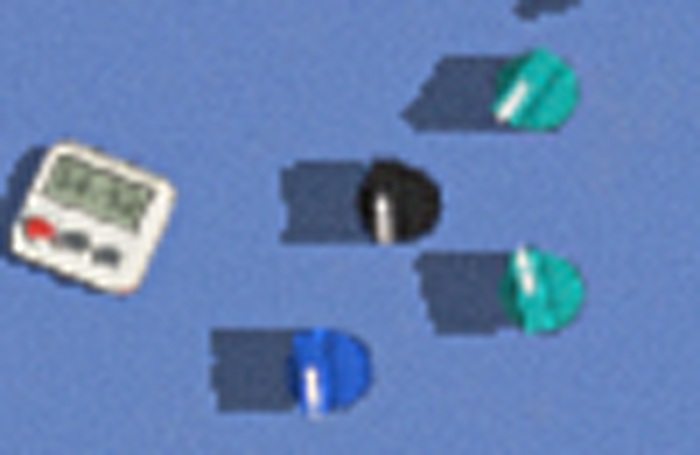

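```bash
cat > h.py <<'E'
import numpy as np, cv2
from scipy.spatial.transform import Rotation as Ro
from bench import robot
def Rm(r): return Ro.from_euler('xyz',r).as_matrix()
def ray(s,u,v):
    d=Rm(s["rotation"])@np.linalg.inv(s["intrinsics"])@np.array([u,v,1.0]); return np.array(s["eye"]),d/np.linalg.norm(d)
def onz(s,u,v,z):
    e,d=ray(s,u,v); return e+d*(z-e[2])/d[2]
def proj(s,p):
    c=Rm(s["rotation"]).T@(np.array(p)-s["eye"]); q=np.array(s["intrinsics"])@c; return q[:2]/q[2]
def two(l):
    A=np.zeros((3,3));b=np.zeros(3)
    for s,u,v in l:
        e,d=ray(s,u,v);P=np.eye(3)-np.outer(d,d);A+=P;b+=P@e
    return np.linalg.solve(A,b)
def snap(n,f):
    s=robot.snapshot(n); cv2.imwrite("pics/"+f,cv2.cvtColor(s["color"],cv2.COLOR_RGB2BGR)); return s
def st():
    o=robot.get_obs(); print("t",round(o["time"],2),"tcp",np.round(o["tool_pos"],4),"rpy",np.round(o["ee_rot"],3),"q",np.round(o["joint_positions"],2),"F",np.round(o["wrist_force"],1),"w",round(o["width"],4)); return o
E
python3 - <<'E'
from h import *
s=robot.snapshot("top")
c=lambda u,v,ox=245,oy=145:(ox+u/7,oy+v/7)
for n,(u,v),z in [("hinge",c(235,130),.0955),("catch",c(272,430),.106),("spindle",c(582,275),.1),("whitemark",c(595,302),.075),("knobtopc",c(382,200,120,190),.046),("knobskirt",c(400,202,120,190),.02),("ptrA",c(380,195,120,190),.046),("ptrB",c(386,240,120,190),.046),
 ("podTL",c(445,110),.075),("podTR",c(640,85),.075),("podBR",c(695,370),.075),("podBL",c(490,395),.075)]:
    print(n,np.round(onz(s,u,v,z),4))
for z in (.2,.22,.24): print("tab",onz(s,*c(295,250),z))
st()
E
```

```text
hinge [ 0.6495 -0.0687  0.0955]
catch [ 0.506 -0.088  0.106]
spindle [ 0.5838 -0.233   0.1   ]
whitemark [ 0.5749 -0.2445  0.075 ]
knobtopc [0.4601 0.2768 0.046 ]
knobskirt [0.4607 0.2738 0.02  ]
ptrA [0.4625 0.2779 0.046 ]
ptrB [0.4409 0.2738 0.046 ]
podTL [ 0.6668 -0.1715  0.075 ]
podTR [ 0.6819 -0.2661  0.075 ]
podBR [ 0.5434 -0.2925  0.075 ]
podBL [ 0.5287 -0.1943  0.075 ]
tab [ 0.57494736 -0.08882904  0.2       ]
tab [ 0.57156814 -0.08704088  0.22      ]
tab [ 0.56818892 -0.08525272  0.24      ]
t 0.2 tcp [0.1748 0.5211 0.2048] rpy [-3.141e+00  1.000e-03  1.247e+00] q [ 1.14  0.09  1.37  0.    1.68 -0.1 ] F [-0.4 -0.3 -1. ] w 0.094
```

```bash
cat >> h.py <<'E'
def plan(wps,start=None):
    """wps: (x,y,z,yaw,n). prints tool-axis rows for a vertical tool"""
    o=robot.get_obs(); p=np.array(o["tool_pos"]);R=Rm(o["ee_rot"])
    for x,y,z,yaw,n in wps:
        T=np.array([x,y,z]); R0=R; p0=p
        cur=np.arctan2(R[1,0],R[0,0]); dy=(yaw-cur+np.pi)%(2*np.pi)-np.pi
        Rt=Ro.from_euler('xyz',[np.pi,0,cur+dy]).as_matrix()
        w=Ro.from_matrix(R.T@Rt).as_rotvec()
        if abs(dy)<3: w=w/n
        else: raise SystemExit("turn too big")
        D=[];W=[]
        for i in range(n):
            d=R.T@((T-p)/(n-i)); d=np.round(d*1000,1); D.append(d.tolist()); ww=np.round(w,4); W.append(ww.tolist())
            p=p+R@d/1000; R=R@Ro.from_rotvec(ww).as_matrix()
        print("pos",D);print("rot",W);
E
python3 - <<'E'
from h import *
plan([(.60,-.08,.30,-1.416,16)])
E
```

```text
pos [[-27.2, 37.1, -5.9], [-20.6, 41.1, -5.9], [-13.5, 44.0, -5.9], [-6.1, 45.6, -5.9], [1.6, 46.0, -5.9], [9.2, 45.1, -6.0], [16.5, 43.0, -6.0], [23.4, 39.6, -6.0], [29.6, 35.2, -6.0], [35.1, 29.8, -6.0], [39.5, 23.6, -5.9], [42.9, 16.7, -6.0], [45.0, 9.4, -5.9], [46.0, 1.8, -6.0], [45.7, -5.8, -5.9], [44.1, -13.3, -6.0]]
rot [[0.0001, 0.0, 0.1664], [0.0001, 0.0, 0.1664], [0.0001, 0.0, 0.1664], [0.0001, 0.0, 0.1664], [0.0001, 0.0, 0.1664], [0.0001, 0.0, 0.1664], [0.0001, 0.0, 0.1664], [0.0001, 0.0, 0.1664], [0.0001, 0.0, 0.1664], [0.0001, 0.0, 0.1664], [0.0001, 0.0, 0.1664], [0.0001, 0.0, 0.1664], [0.0001, 0.0, 0.1664], [0.0001, 0.0, 0.1664], [0.0001, 0.0, 0.1664], [0.0001, 0.0, 0.1664]]
```

```bash
python3 -m handwheel '{"delta_pos":[[-27,37,-8],[-21,41,-8],[-13,44,-8],[-6,46,-8],[2,46,-8],[9,45,-8],[16,43,-8],[23,40,-8]],"rotation":[[0,0,0.166],[0,0,0.166],[0,0,0.166],[0,0,0.166],[0,0,0.166],[0,0,0.166],[0,0,0.166],[0,0,0.166]],"claw":[1,1,1,1,1,1,1,1]}'
python3 -m handwheel '{"delta_pos":[[30,35,-6],[35,30,-6],[40,24,-6],[43,17,-6],[45,9,-4],[46,2,-4],[46,-6,0],[44,-13,0]],"rotation":[[0,0,0.166],[0,0,0.166],[0,0,0.166],[0,0,0.166],[0,0,0.166],[0,0,0.166],[0,0,0.166],[0,0,0.166]],"claw":[1,1,1,1,1,1,1,1]}'
python3 - <<'E'
from h import *
st(); snap("wrist","w1.png"); snap("scene","s1.png"); snap("top","t1.png")
E
```

```text
time: 1.2
tool_pos: [0.3881, 0.2196, 0.2696]
ee_rot: [-3.141, -0.0, -0.086]
wrist_force: [0.1, 0.3, -0.3]
width: 0.0174
time: 2.2
tool_pos: [0.6028, -0.0809, 0.3012]
ee_rot: [3.141, 0.0, -1.415]
wrist_force: [0.8, -0.0, 0.4]
width: 0.0002
t 2.2 tcp [ 0.6028 -0.0809  0.3012] rpy [ 3.141  0.    -1.415] q [-0.23  0.22  1.03  0.    1.89  1.19] F [ 0.8 -0.   0.4] w 0.0002
```

View pics/w1.png

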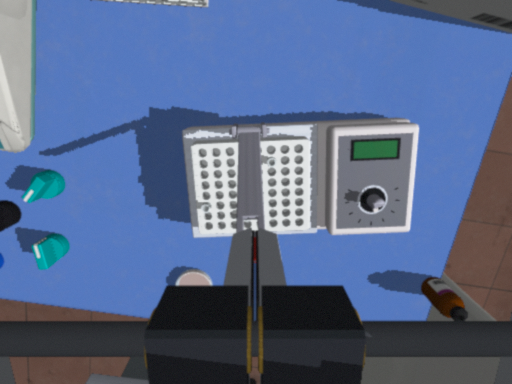

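View pics/s1.png

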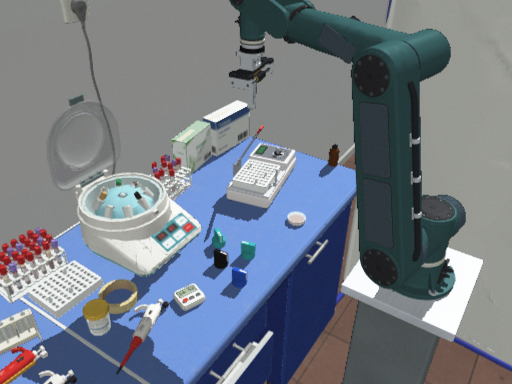

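Run:
```python
import cv2
a=cv2.imread("pics/w1.png")
cv2.imwrite("pics/w1z.png",cv2.resize(a[110:250,175:425],None,fx=3.2,fy=3.2,interpolation=cv2.INTER_CUBIC))
a=cv2.imread("pics/s1.png")
cv2.imwrite("pics/s1z.png",cv2.resize(a[60:215,210:320],None,fx=3.8,fy=3.8,interpolation=cv2.INTER_CUBIC))
```

```text
(no output)
```

View pics/w1z.png

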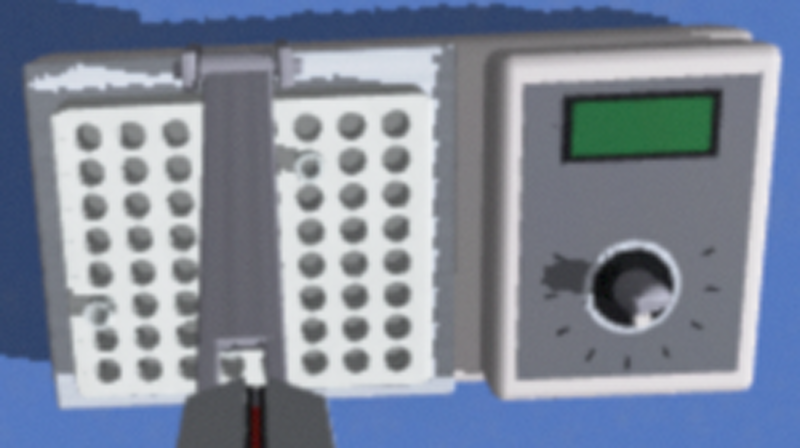

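View pics/s1z.png

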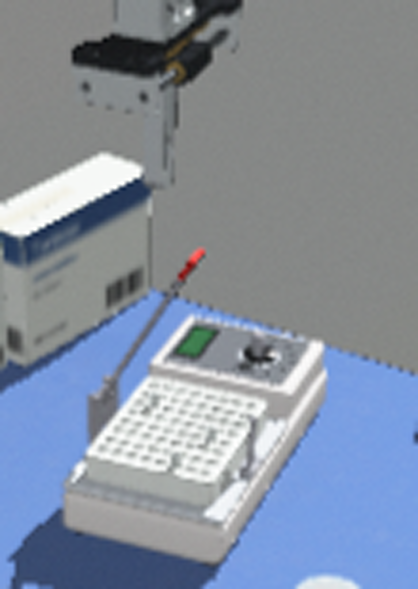

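Run:
```python
from h import *
W=robot.snapshot("wrist");S=robot.snapshot("scene");T=robot.snapshot("top")
c=lambda u,v:(175+u/3.2,110+v/3.2)
h=onz(W,*c(236,67),.0955); print("hinge",h)
hl,hr=onz(W,*c(187,68),.0955),onz(W,*c(286,62),.0955); d=hl-hr; print("yaw hinge",np.arctan2(-d[0],d[1]))
for a,b in [((505,52),(775,48)),((89,137),(397,124)),((108,371),(399,359))]:
    d=onz(W,*c(*a),.075)-onz(W,*c(*b),.075);print("yaw",np.arctan2(-d[0],d[1]))
print("spindle", onz(W,*c(660,290),.1), "collar",onz(W,*c(633,287),.075),"mark",onz(W,*c(643,320),.075))
print("hinge top",two([(W,*c(236,67)),(T,278.6,163.6),(S,210+103/3.8,60+400/3.8)]))
ps=[]
for s,r in((S,(110,140,250,275)),(T,(165,195,270,300))):
    im=s["color"].astype(int);m=(im[...,0]>140)&(im[...,1]<80)&(im[...,2]<80)
    mm=np.zeros_like(m);mm[r[0]:r[1],r[2]:r[3]]=m[r[0]:r[1],r[2]:r[3]]
    v,u=np.nonzero(mm);print(len(u),u.mean(),v.mean());ps.append((s,u.mean(),v.mean()))
t=two(ps);print("tab",t,[np.round(proj(s,t)-np.array([u,v]),1) for s,u,v in ps])
y=.155;X=np.array([np.cos(y),np.sin(y),0]);r=t-h;print("r",-r@X,r[2],"lat",r@np.array([-X[1],X[0],0]),np.arctan2(r[2],-r@X),np.hypot(r[2],r@X))
```

```text
hinge [ 0.64775946 -0.06667927  0.0955    ]
yaw hinge 0.21825631051362987
yaw 0.17320929844986102
yaw 0.20093767177605432
yaw 0.20278334722840166
spindle [ 0.59209081 -0.23562701  0.1       ] collar [ 0.5856936  -0.23574116  0.075     ] mark [ 0.57288995 -0.24322813  0.075     ]
hinge top [ 0.64822611 -0.06815307  0.08890371]
5 260.6 128.2
12 286.4166666666667 180.41666666666666
tab [ 0.56714712 -0.08326419  0.24482879] [array([-0.4, -0.1]), array([0.2, 0.4])]
r 0.0822063093819794 0.14932879189310322 lat -0.003941152934665331 1.0675651598713074 0.17046103774898075
```

Run:
```python
from h import *
h=np.array([.648,-.0675,.0955]);y=.185;X=np.array([np.cos(y),np.sin(y),0]);Z=np.array([0,0,1])
w=[(*(h-.048*X+.156*Z),-1.386,2)]
for a in (1.0,.82,.64,.46,.28,.1):
    w.append((*(h+X*(-.168*np.cos(a)+.003*np.sin(a)+.008)+Z*(.168*np.sin(a)+.003*np.cos(a))),-1.386,1))
plan(w); print(w[-1])
```

```text
pos [[-1.2, 0.2, 25.1], [-1.3, 0.3, 25.1]]
rot [[-0.0, 0.0003, -0.0106], [-0.0, 0.0003, -0.0106]]
pos [[0.0, 32.2, 13.0]]
rot [[-0.0001, -0.0, 0.0]]
pos [[0.0, 24.2, 18.1]]
rot [[0.0, -0.0, 0.0]]
pos [[0.0, 20.5, 22.2]]
rot [[0.0, -0.0, 0.0]]
pos [[0.0, 16.3, 25.4]]
rot [[0.0, -0.0, 0.0]]
pos [[0.0, 11.4, 28.0]]
rot [[0.0, -0.0, 0.0]]
pos [[0.0, 6.2, 29.5]]
rot [[0.0, -0.0, 0.0]]
(np.float64(0.49184956817636705), np.float64(-0.09672196696321599), np.float64(0.1152570264925012), -1.386, 1)
```

```bash
python3 -m handwheel '{"delta_pos":[[-1,0,25],[-1.5,0.5,25],[0,32,13],[0,24,18],[0,20.5,22],[0,16.5,25.5],[0,11.5,28],[0,6,29.5]],"rotation":[[0,0,-0.01],[0,0,-0.01],[0,0,0],[0,0,0],[0,0,0],[0,0,0],[0,0,0],[0,0,0]],"claw":[1,1,1,1,1,1,1,1]}'
python3 - <<'E'
from h import *
st(); snap("wrist","w2.png"); snap("scene","s2.png")
E
```

```text
time: 3.5
tool_pos: [0.4919, -0.096, 0.116]
ee_rot: [-3.139, -0.001, -1.386]
wrist_force: [0.6, -0.4, 0.7]
width: 0.0006
t 3.5 tcp [ 0.4919 -0.096   0.116 ] rpy [-3.139e+00 -1.000e-03 -1.386e+00] q [-0.31  0.01  1.63  0.    1.5   1.08] F [ 0.6 -0.4  0.7] w 0.0006
```

View pics/w2.png

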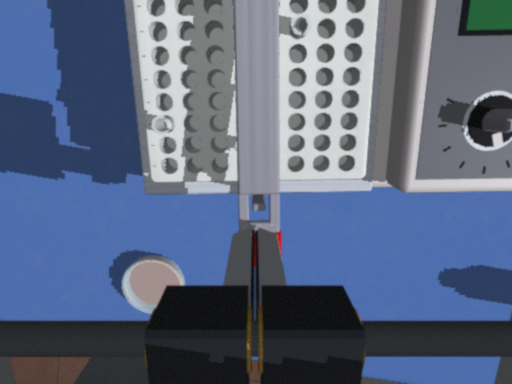

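View pics/s2.png

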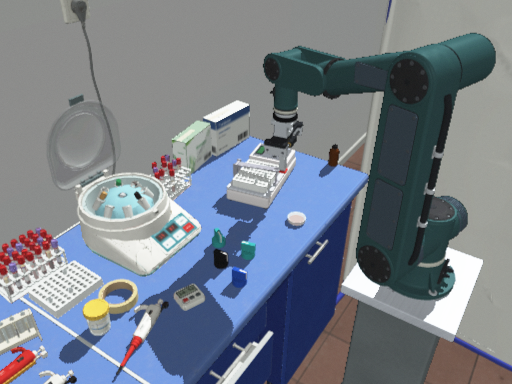

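```bash
python3 -m handwheel '{"delta_pos":[[0,0.5,6],[0,0.5,5],[0,0,4],[0,0,2],[0,0,1],[0,0,1],[0,0,1],[0,0,0]],"rotation":[[0,0,0],[0,0,0],[0,0,0],[0,0,0],[0,0,0],[0,0,0],[0,0,0],[0,0,0]],"claw":[1,1,1,1,1,1,1,1]}'
python3 - <<'E'
from h import *
st(); snap("wrist","w3.png")
E
```

```text
time: 4.6
tool_pos: [0.4919, -0.0975, 0.0979]
ee_rot: [-3.14, -0.001, -1.389]
wrist_force: [-3.7, 1.6, 9.8]
width: 0.0001
t 4.6 tcp [ 0.4919 -0.0975  0.0979] rpy [-3.140e+00 -1.000e-03 -1.389e+00] q [-0.31  0.03  1.65  0.    1.46  1.08] F [-3.7  1.6  9.8] w 0.0001
```

View pics/w3.png

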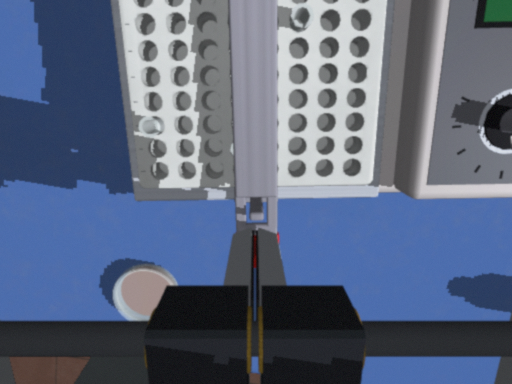

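```bash
python3 -m handwheel '{"delta_pos":[[0,0,-20],[0,0,-40],[0,0,-15],[36.5,-8,0],[36.5,-8,0],[36.5,-8,0],[36.5,-8,0],[0,0,0]],"rotation":[[0,0,0],[0,0,0],[0,0,0],[0,0,0],[0,0,0],[0,0,0],[0,0,0],[0,0,0]],"claw":[1,1,1,1,1,1,1,1]}'
python3 - <<'E'
from h import *
st(); s=snap("wrist","w4.png"); snap("scene","s4.png");t=snap("top","t4.png")
a=cv2.imread("pics/w4.png");cv2.imwrite("pics/w4z.png",cv2.resize(a[90:230,170:370],None,fx=4,fy=4,interpolation=cv2.INTER_CUBIC))
a=cv2.imread("pics/t4.png");cv2.imwrite("pics/t4z.png",cv2.resize(a[145:220,245:350],None,fx=6,fy=6,interpolation=cv2.INTER_CUBIC))
E
```

```text
time: 5.65
tool_pos: [0.5492, -0.2371, 0.1684]
ee_rot: [3.139, 0.001, -1.392]
wrist_force: [-0.4, 1.4, 0.1]
width: 0.0006
t 5.65 tcp [ 0.5492 -0.2371  0.1684] rpy [ 3.139e+00  1.000e-03 -1.392e+00] q [-0.5   0.21  1.31 -0.    1.63  0.89] F [-0.4  1.4  0.1] w 0.0006
```

View pics/w4.png

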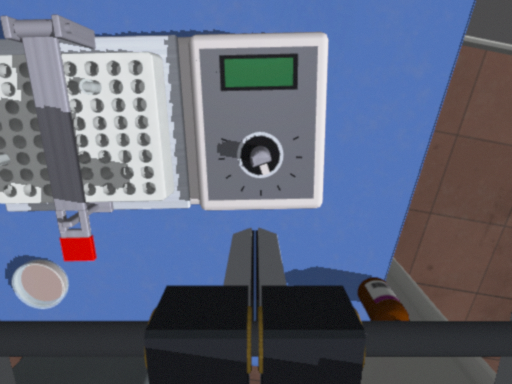

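View pics/w4z.png

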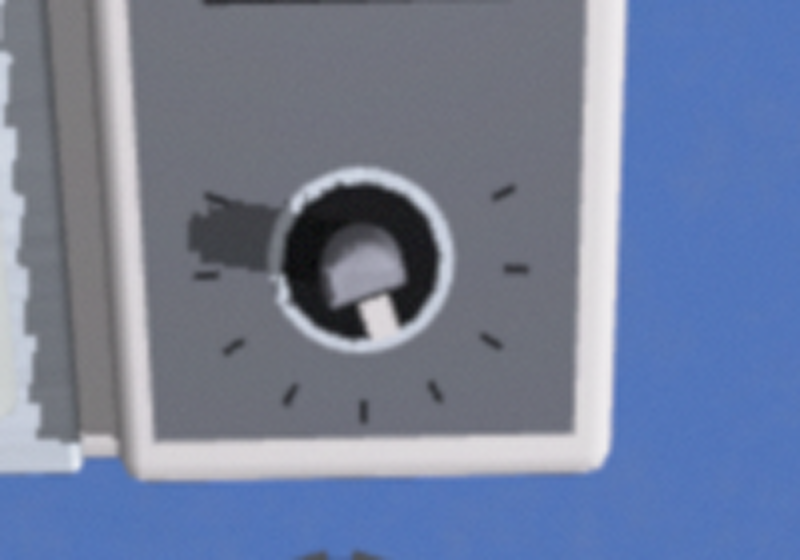

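View pics/t4z.png

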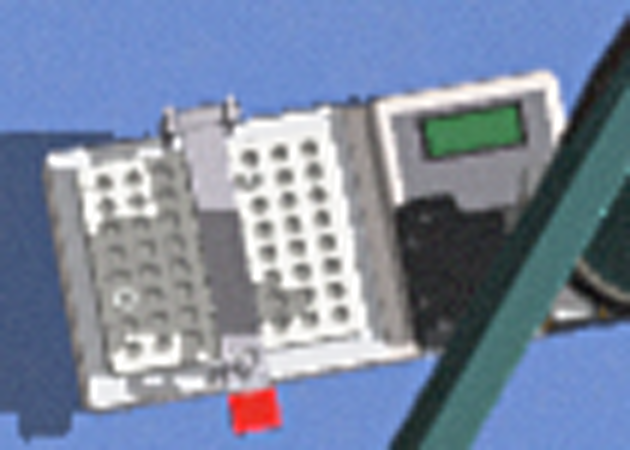

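Run:
```python
from h import *
s=robot.snapshot("wrist"); c=lambda u,v:(170+u/4-.375,90+v/4-.375)
g=cv2.cvtColor(s["color"],cv2.COLOR_RGB2GRAY)
sub=g[125:185,230:290]
dark=((sub<60)*255).astype(np.uint8)
m=((sub>150)*255).astype(np.uint8)
cs,_=cv2.findContours(m,cv2.RETR_EXTERNAL,cv2.CHAIN_APPROX_NONE)
k=max(cs,key=cv2.contourArea); print(len(k),cv2.fitEllipse(k)); h=cv2.convexHull(k); e=cv2.fitEllipse(h);print(e)
u,v=e[0][0]+230,e[0][1]+125
p0=onz(s,u,v,.077);print("ringcentre",u,v,p0, "size mm",np.array(e[1])*.27/331.6*1000)
tip=onz(s,*c(362.4,277.3),.099); print("tip",tip, "px",proj(s,[*p0[:2],.099]))
a,b=onz(s,*c(330,307),.099),onz(s,*c(407,283),.099);d=b-a;n=np.array([d[1],-d[0]])
print("len",np.linalg.norm(d),"flat yaw",np.arctan2(n[1],n[0]),np.arctan2(-n[1],-n[0]))
for q in ((383,337),(380,320)):
  mk=onz(s,*c(*q),.076);d=mk-p0;print("mark yaw",np.arctan2(d[1],d[0]),np.linalg.norm(d[:2]))
a,b=onz(s,*c(367,300),.076),onz(s,*c(385,337),.076);d=b-a;print("markline",np.arctan2(d[1],d[0]))
```

```text
230 ((33.178768157958984, 29.32912826538086), (42.38926696777344, 44.08660888671875), 68.23434448242188)
((33.44200134277344, 29.734004974365234), (45.51279830932617, 46.35283279418945), 29.727508544921875)
ringcentre 263.44200134277344 154.73400497436523 [ 0.58707922 -0.23423586  0.077     ] size mm [37.05806859 37.74205324]
tip [ 0.58673176 -0.23123501  0.099     ] px [264.17613762 159.20817561]
len 0.015421772533481365 flat yaw -2.654541745286286 0.48705090830350733
mark yaw -2.852558270969575 0.01645808416641034
mark yaw -2.8733702362993965 0.012767384153933171
markline -2.508238939220492
```

Run:
```python
import cv2
a=cv2.imread("pics/w4.png");cv2.imwrite("pics/w4y.png",cv2.resize(a[126:182,230:290],None,fx=10,fy=10,interpolation=cv2.INTER_LANCZOS4))
```

```text
(no output)
```

View pics/w4y.png

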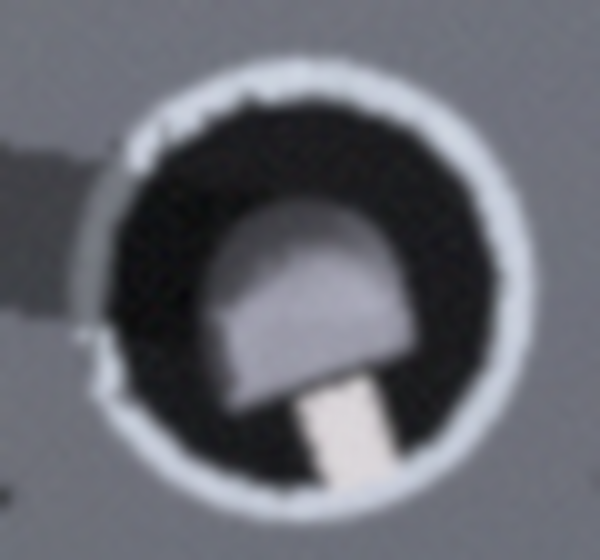

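Run:
```python
from h import *
s=robot.snapshot("wrist"); c=lambda u,v:(229.55+u/10,125.55+v/10)
r=onz(s,*c(304,288.5),.0755);t=onz(s,*c(306,335),.099);print("ring",r,"tip",t)
Y=lambda a,b,z:(lambda d:np.arctan2(d[1],d[0]))(onz(s,*c(*b),z)-onz(s,*c(*a),z))
print("flat",Y((232,412),(413,345),.099)-np.pi/2,"len",np.linalg.norm(onz(s,*c(232,412),.099)-onz(s,*c(413,345),.099)))
print("mark",Y((333,388),(368,480),.077),"radial",Y((306,292),(368,480),.077))
print("edges",Y((295,400),(325,487),.077),Y((372,375),(400,465),.077))
m=onz(s,*c(322,378),.099); o=m-.0035*np.array([np.cos(-2.68),np.sin(-2.68),0]);print(o)
print(np.array(s["eye"])-np.array(robot.get_obs()["tool_pos"]))
T=robot.snapshot("top")
st()
```

```text
ring [ 0.5866835  -0.23123389  0.0755    ] tip [ 0.58670261 -0.23100716  0.099     ]
flat -2.601090539448059 len 0.01478699116561755
mark -2.5947142503591887 radial -2.6387155974329883
edges -2.62884170063121 -2.652540300203085
[ 0.5867923  -0.23126949  0.099     ]
[0.07840227 0.0149808  0.1798559 ]
t 5.95 tcp [ 0.5492 -0.2341  0.1706] rpy [-3.141  0.    -1.388] q [-0.5   0.2   1.31  0.    1.63  0.89] F [-0.6  0.5  0.4] w 0.0006
```

Run:
```python
from h import *
st(); s=snap("wrist","w5.png"); st(); print(s["eye"],s["rotation"]); s=robot.snapshot("wrist");print(s["eye"])
a=cv2.imread("pics/w5.png");cv2.imwrite("pics/w5y.png",cv2.resize(a[126:182,230:290],None,fx=10,fy=10,interpolation=cv2.INTER_LANCZOS4))
```

```text
t 5.95 tcp [ 0.5492 -0.2341  0.1706] rpy [-3.141  0.    -1.388] q [-0.5   0.2   1.31  0.    1.63  0.89] F [-0.6  0.5  0.4] w 0.0006
t 6.0 tcp [ 0.5493 -0.2342  0.1707] rpy [-3.141  0.    -1.388] q [-0.5   0.2   1.31  0.    1.63  0.89] F [-0.  -0.2  0.4] w 0.0004
[ 0.62760062 -0.21895088  0.35085041] [ 2.86590431e+00 -6.55318299e-04 -1.38902302e+00]
[ 0.62763112 -0.2190184   0.35099101]
```

View pics/w5y.png

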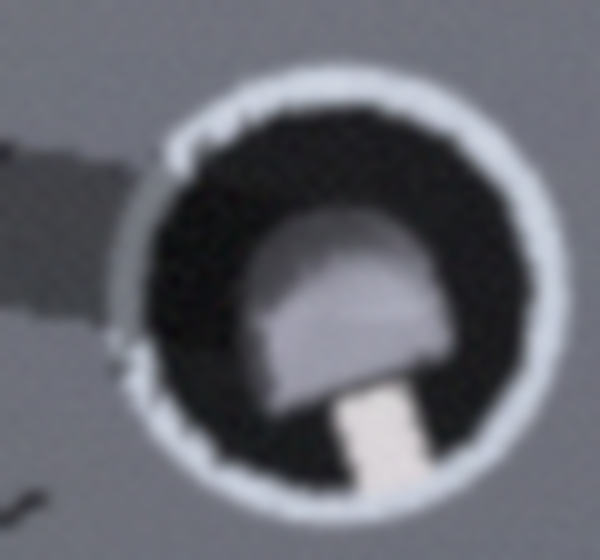

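Run:
```python
from h import *
s=robot.snapshot("wrist"); c=lambda u,v:(229.55+u/10,125.55+v/10)
r=onz(s,*c(339,293.5),.0755);print("ring",r)
Y=lambda a,b,z:(lambda d:np.arctan2(d[1],d[0]))(onz(s,*c(*b),z)-onz(s,*c(*a),z))
f=Y((272,415),(455,350),.099)-np.pi/2
m=onz(s,*c(363,382),.099); o=m-.0035*np.array([np.cos(f),np.sin(f),0]);print("flat",f,o)
print("mark edges",Y((332,400),(358,490),.077),Y((410,382),(436,470),.077),"radial",Y((341,297),(402,485),.077))
plan([(.52,.262,.21,-1.39,10)])
```

```text
ring [ 0.58709147 -0.23450244  0.0755    ]
flat -2.614027816164426 [ 0.58719414 -0.23453005  0.099     ]
mark edges -2.6759610079767655 -2.6637326529529797 radial -2.6407796382704314
pos [[-49.4, -6.1, -3.9], [-49.4, -6.1, -3.9], [-49.4, -6.1, -3.9], [-49.3, -6.1, -3.9], [-49.4, -6.1, -3.9], [-49.3, -6.1, -4.0], [-49.4, -6.1, -3.9], [-49.3, -6.1, -4.0], [-49.4, -6.1, -3.9], [-49.3, -6.0, -4.0]]
rot [[-0.0, -0.0, 0.0002], [-0.0, -0.0, 0.0002], [-0.0, -0.0, 0.0002], [-0.0, -0.0, 0.0002], [-0.0, -0.0, 0.0002], [-0.0, -0.0, 0.0002], [-0.0, -0.0, 0.0002], [-0.0, -0.0, 0.0002], [-0.0, -0.0, 0.0002], [-0.0, -0.0, 0.0002]]
```

```bash
python3 -m handwheel '{"delta_pos":[[-30,2,0],[-52,3.5,0],[-52,3.5,0],[-52,3.5,0],[-52,3.5,0],[-52,3.5,0],[-52,3.5,0],[-52,3.5,5]],"rotation":[[0,0,0],[0,0,0],[0,0,0],[0,0,0],[0,0,0],[0,0,0],[0,0,0],[0,0,0]],"claw":[-1,-1,-1,-1,-1,-1,-1,-1]}'
python3 -m handwheel '{"delta_pos":[[-52,3.5,8],[-43,3,8],[-30,2,8],[0,0,0],[0,0,0],[0,0,0],[0,0,0],[0,0,0]],"rotation":[[0,0,0],[0,0,0],[0,0,0],[0,0,0],[0,0,0],[0,0,0],[0,0,0],[0,0,0]],"claw":[-1,-1,-1,-1,-1,-1,-1,-1]}'
python3 - <<'E'
from h import *
st(); s=snap("wrist","w6.png");st()
E
```

```text
time: 7.1
tool_pos: [0.4517, 0.1493, 0.1663]
ee_rot: [-3.139, 0.0, -1.389]
wrist_force: [0.8, 1.0, 1.2]
width: 0.0769
time: 8.1
tool_pos: [0.4215, 0.2684, 0.1417]
ee_rot: [-3.141, 0.0, -1.39]
wrist_force: [0.3, 0.1, -0.3]
width: 0.0944
t 8.1 tcp [0.4215 0.2684 0.1417] rpy [-3.141  0.    -1.39 ] q [ 0.45 -0.    1.59  0.    1.55  1.84] F [ 0.3  0.1 -0.3] w 0.0944
t 8.15 tcp [0.4214 0.2685 0.1416] rpy [-3.141  0.    -1.39 ] q [ 0.45 -0.    1.59  0.    1.55  1.84] F [0.1 1.3 0.2] w 0.0942
```

View pics/w6.png

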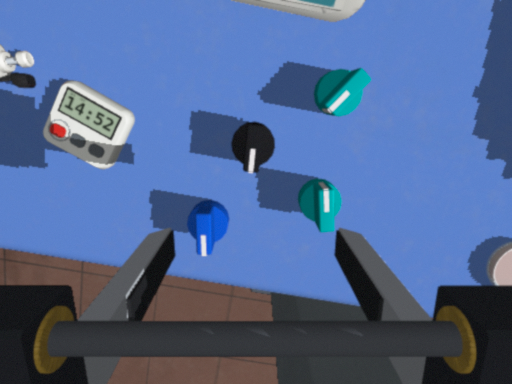

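Run:
```python
import cv2
a=cv2.imread("pics/w6.png");cv2.imwrite("pics/w6y.png",cv2.resize(a[118:178,222:284],None,fx=10,fy=10,interpolation=cv2.INTER_LANCZOS4))
```

```text
(no output)
```

View pics/w6y.png

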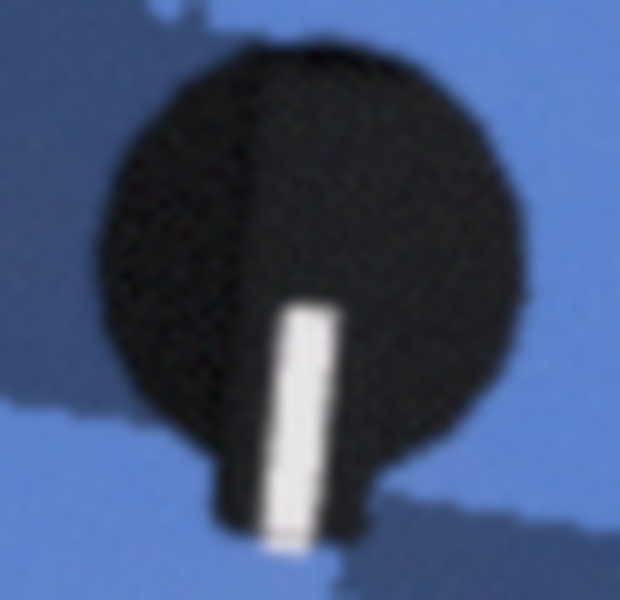

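Run:
```python
from h import *
s=robot.snapshot("wrist"); c=lambda u,v:(221.55+u/10,117.55+v/10)
k=onz(s,*c(313,258),.018);print("skirt",k)
A,B=onz(s,*c(311,303),.046),onz(s,*c(289,530),.046);d=B-A;y=np.arctan2(d[1],d[0]);print("yaw",y,"len",np.linalg.norm(d))
u=d/np.linalg.norm(d);print("axis from end",B-.02*u)
for a,b in [((282,303),(262,530)),((341,305),(317,530))]:
    e=onz(s,*c(*b),.046)-onz(s,*c(*a),.046);print(np.arctan2(e[1],e[0]))
c2=B-.02*u; plan([(c2[0],c2[1],.075,y+np.pi/2,4)])
st()
```

```text
skirt [0.46362316 0.27822919 0.018     ]
yaw -3.060100320517395 len 0.019282043168344733
axis from end [0.46398064 0.27828079 0.046     ]
-3.053714419593599
-3.0673106107011026
pos [[-0.5, -10.9, 16.6], [-0.7, -10.9, 16.7], [-1.0, -10.9, 16.6], [-1.3, -10.9, 16.7]]
rot [[-0.0, 0.0, 0.0249], [-0.0, 0.0, 0.0249], [-0.0, 0.0, 0.0249], [-0.0, 0.0, 0.0249]]
t 8.2 tcp [0.4213 0.2686 0.1416] rpy [-3.141  0.    -1.39 ] q [ 0.45 -0.    1.59  0.    1.55  1.84] F [ 0.  -0.5 -1. ] w 0.0938
```

```bash
python3 -m handwheel '{"delta_pos":[[-0.5,-11,16.5],[-0.7,-11,16.5],[-1,-11,16.5],[-1.3,-11,16.5],[0,0,0],[0,0,0],[0,0,0],[0,0,0]],"rotation":[[0,0,0.025],[0,0,0.025],[0,0,0.025],[0,0,0.025],[0,0,0],[0,0,0],[0,0,0],[0,0,0]],"claw":[0,0,0,0,0,0,0,0]}'
python3 - <<'E'
from h import *
st(); s=snap("wrist","w7.png");st()
plan([(.4638,.2783,.023,-1.489,1)])
E
```

```text
time: 9.2
tool_pos: [0.4644, 0.2789, 0.0764]
ee_rot: [-3.14, 0.001, -1.489]
wrist_force: [0.1, 1.1, -0.1]
width: 0.0466
t 9.2 tcp [0.4644 0.2789 0.0764] rpy [-3.140e+00  1.000e-03 -1.489e+00] q [0.44 0.13 1.58 0.   1.43 1.92] F [ 0.1  1.1 -0.1] w 0.0466
t 9.25 tcp [0.4644 0.2789 0.0763] rpy [-3.140e+00  1.000e-03 -1.489e+00] q [0.44 0.13 1.58 0.   1.43 1.92] F [ 0.9 -0.  -0.5] w 0.0468
pos [[0.6, 0.7, 53.3]]
rot [[-0.0014, 0.0006, 0.0001]]
```

View pics/w7.png

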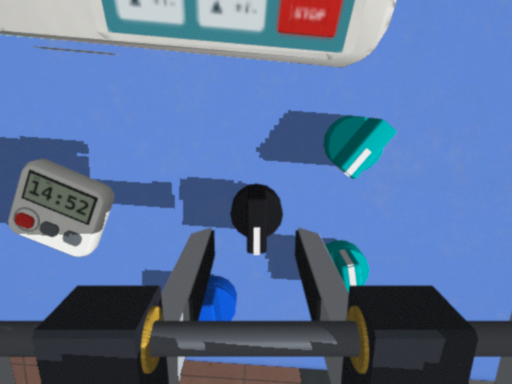

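```bash
python3 -m handwheel '{"delta_pos":[[0,0.5,15],[0.5,0,15],[0,0,15],[0,0,8],[0,0,0],[0,0,0],[0,0,0],[0,0,0]],"rotation":[[0,0,0],[0,0,0],[0,0,0],[0,0,0],[0,0,0],[0,0,0],[0,0,0],[0,0,0]],"claw":[0,0,0,0,0,0.5,1,1]}'
python3 - <<'E'
from h import *
st(); s=snap("wrist","w8.png");st()
E
```

```text
time: 10.25
tool_pos: [0.4641, 0.2784, 0.0231]
ee_rot: [-3.14, 0.0, -1.489]
wrist_force: [0.5, -0.5, 0.2]
width: 0.0203
t 10.25 tcp [0.4641 0.2784 0.0231] rpy [-3.14   0.    -1.489] q [0.44 0.18 1.64 0.   1.32 1.92] F [ 0.5 -0.5  0.2] w 0.0203
t 10.3 tcp [0.464  0.2783 0.0229] rpy [-3.141  0.    -1.489] q [0.44 0.18 1.65 0.   1.32 1.92] F [0.5 0.  0.1] w 0.0163
```

View pics/w8.png

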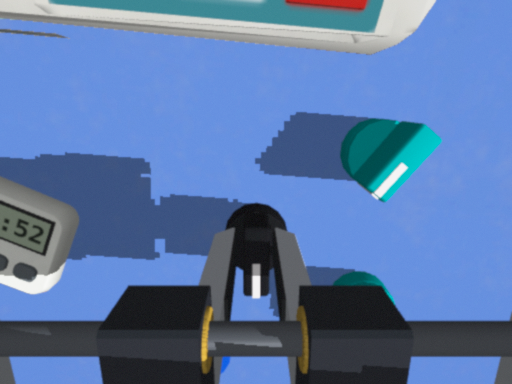

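```bash
python3 -m handwheel '{"delta_pos":[[0,0,0],[0,0,0],[0,0,-12],[0,0,-30],[0,0,-40],[0,0,-40],[0,0,-28],[0,0,0]],"rotation":[[0,0,0],[0,0,0],[0,0,0],[0,0,0],[0,0,0],[0,0,0],[0,0,0],[0,0,0]],"claw":[1,1,1,1,1,1,1,1]}'
python3 - <<'E'
from h import *
st(); s=snap("wrist","w9.png");st()
a=cv2.imread("pics/w9.png");cv2.imwrite("pics/w9y.png",cv2.resize(a[180:320,180:330],None,fx=4,fy=4,interpolation=cv2.INTER_CUBIC))
plan([(.587,-.2345,.170,-1.069,14)])
E
```

```text
time: 11.3
tool_pos: [0.4653, 0.2789, 0.176]
ee_rot: [-3.135, 0.003, -1.489]
wrist_force: [0.4, 0.1, -0.8]
width: 0.0138
t 11.3 tcp [0.4653 0.2789 0.176 ] rpy [-3.135e+00  3.000e-03 -1.489e+00] q [0.44 0.07 1.44 0.   1.62 1.92] F [ 0.4  0.1 -0.8] w 0.0138
t 11.35 tcp [0.4642 0.2784 0.1735] rpy [-3.139e+00  1.000e-03 -1.489e+00] q [0.44 0.07 1.45 0.   1.62 1.92] F [-0.3 -0.5 -0.3] w 0.014
pos [[37.2, -5.7, 0.2], [37.4, -4.6, 0.2], [37.5, -3.5, 0.2], [37.6, -2.4, 0.2], [37.7, -1.3, 0.2], [37.7, -0.1, 0.2], [37.7, 1.0, 0.3], [37.6, 2.1, 0.2], [37.5, 3.3, 0.3], [37.4, 4.4, 0.2], [37.3, 5.5, 0.3], [37.1, 6.6, 0.2], [36.8, 7.7, 0.3], [36.6, 8.9, 0.2]]
rot [[-0.0002, 0.0, -0.03], [-0.0002, 0.0, -0.03], [-0.0002, 0.0, -0.03], [-0.0002, 0.0, -0.03], [-0.0002, 0.0, -0.03], [-0.0002, 0.0, -0.03], [-0.0002, 0.0, -0.03], [-0.0002, 0.0, -0.03], [-0.0002, 0.0, -0.03], [-0.0002, 0.0, -0.03], [-0.0002, 0.0, -0.03], [-0.0002, 0.0, -0.03], [-0.0002, 0.0, -0.03], [-0.0002, 0.0, -0.03]]
```

View pics/w9y.png

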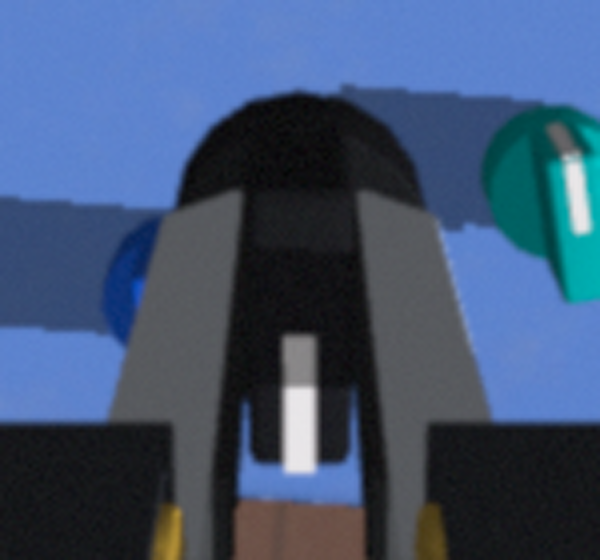

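```bash
python3 -m handwheel '{"delta_pos":[[27,-4,0],[37,-4,0],[42,-4,0],[42,-3,0],[42,-1.5,0],[42,0,0],[42,1,0],[42,2,0]],"rotation":[[0,0,-0.03],[0,0,-0.03],[0,0,-0.03],[0,0,-0.03],[0,0,-0.03],[0,0,-0.03],[0,0,-0.03],[0,0,-0.03]],"claw":[1,1,1,1,1,1,1,1]}'
python3 - <<'E'
from h import *
st()
plan([(.587,-.2345,.170,-1.069,6)])
E
```

```text
time: 12.35
tool_pos: [0.5366, -0.0311, 0.1699]
ee_rot: [3.138, 0.002, -1.248]
wrist_force: [0.1, 0.1, 0.1]
width: 0.0142
t 12.35 tcp [ 0.5366 -0.0311  0.1699] rpy [ 3.138e+00  2.000e-03 -1.248e+00] q [-0.16  0.07  1.46  0.    1.62  1.08] F [0.1 0.1 0.1] w 0.0142
pos [[34.8, 2.8, -0.1], [34.7, 3.8, -0.1], [34.6, 4.9, -0.1], [34.4, 5.9, -0.0], [34.2, 6.9, -0.0], [34.1, 7.9, -0.1]]
rot [[0.0006, 0.0004, -0.0298], [0.0006, 0.0004, -0.0298], [0.0006, 0.0004, -0.0298], [0.0006, 0.0004, -0.0298], [0.0006, 0.0004, -0.0298], [0.0006, 0.0004, -0.0298]]
```

```bash
python3 -m handwheel '{"delta_pos":[[40,3,0],[40,4,0],[38,5.5,0],[35,6,0],[30,6,0],[22,6,0],[0,0,0],[0,0,0]],"rotation":[[0,0,-0.03],[0,0,-0.03],[0,0,-0.03],[0,0,-0.03],[0,0,-0.03],[0,0,-0.03],[0,0,0],[0,0,0]],"claw":[1,1,1,1,1,1,1,1]}'
python3 - <<'E'
from h import *
st(); s=snap("wrist","w10.png");st()
a=cv2.imread("pics/w10.png");cv2.imwrite("pics/w10y.png",cv2.resize(a[120:300,150:350],None,fx=4,fy=3.3,interpolation=cv2.INTER_CUBIC))
plan([(.587,-.2345,.130,-1.069,1)])
E
```

```text
time: 13.35
tool_pos: [0.5865, -0.2305, 0.171]
ee_rot: [3.14, 0.003, -1.069]
wrist_force: [0.2, 0.0, -1.0]
width: 0.0138
t 13.35 tcp [ 0.5865 -0.2305  0.171 ] rpy [ 3.140e+00  3.000e-03 -1.069e+00] q [-0.46  0.28  1.22  0.    1.65  0.6 ] F [ 0.2  0.  -1. ] w 0.0138
t 13.4 tcp [ 0.5867 -0.2304  0.1715] rpy [ 3.141e+00  2.000e-03 -1.068e+00] q [-0.46  0.28  1.22  0.    1.65  0.6 ] F [-0.3  0.5 -0.8] w 0.0141
pos [[3.9, 1.7, 41.5]]
rot [[0.0007, 0.002, 0.0006]]
```

View pics/w10y.png

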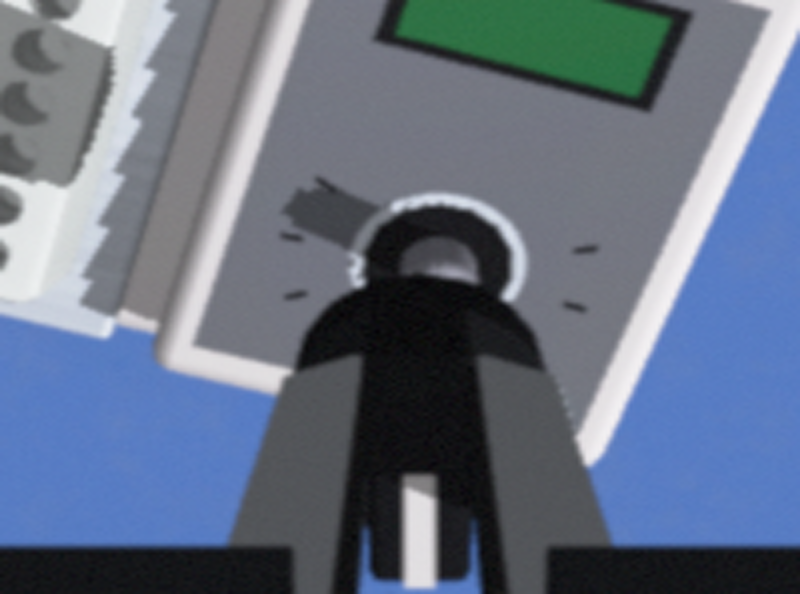

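```bash
python3 -m handwheel '{"delta_pos":[[2,1,10],[2,0.7,15],[0,0,12],[0,0,4],[0,0,0],[0,0,0],[0,0,0],[0,0,0]],"rotation":[[0,0.002,0],[0,0,0],[0,0,0],[0,0,0],[0,0,0],[0,0,0],[0,0,0],[0,0,0]],"claw":[1,1,1,1,1,1,1,1]}'
python3 - <<'E'
from h import *
o=st(); s=snap("wrist","w11.png");o=st();snap("scene","s11.png")
R=Rm(o["ee_rot"]);t=o["tool_pos"]
print("ptr top pred",[proj(s,t+R@np.array([0,y,-.023])) for y in (.002,.02)])
print("ring pred",proj(s,[.587,-.2345,.0755]))
a=cv2.imread("pics/w11.png");cv2.imwrite("pics/w11y.png",cv2.resize(a[150:300,170:340],None,fx=4.5,fy=4,interpolation=cv2.INTER_CUBIC))
a=cv2.imread("pics/s11.png");cv2.imwrite("pics/s11y.png",cv2.resize(a[100:190,230:330],None,fx=6,fy=6,interpolation=cv2.INTER_CUBIC))
plan([(.587,-.2345,.120,-1.069,1)])
E
```

```text
time: 14.4
tool_pos: [0.5878, -0.2361, 0.1319]
ee_rot: [-3.141, -0.003, -1.069]
wrist_force: [-0.7, -0.7, -0.5]
width: 0.0139
t 14.4 tcp [ 0.5878 -0.2361  0.1319] rpy [-3.141e+00 -3.000e-03 -1.069e+00] q [-0.47  0.29  1.27 -0.    1.57  0.6 ] F [-0.7 -0.7 -0.5] w 0.0139
t 14.45 tcp [ 0.5878 -0.236   0.1318] rpy [-3.141e+00 -2.000e-03 -1.069e+00] q [-0.47  0.29  1.28 -0.    1.57  0.6 ] F [-0.9  0.1  0.5] w 0.014
ptr top pred [array([255.30714493, 264.32933313]), array([255.32532428, 294.58927881])]
ring pred [252.46135832 212.07254071]
pos [[-1.7, -0.1, 11.7]]
rot [[-0.0003, -0.0024, -0.0]]
```

View pics/w11y.png

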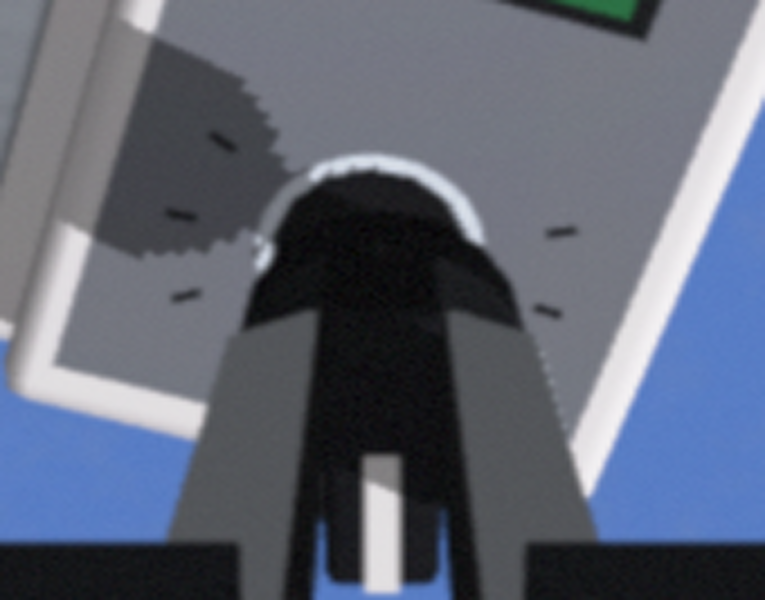

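View pics/s11y.png

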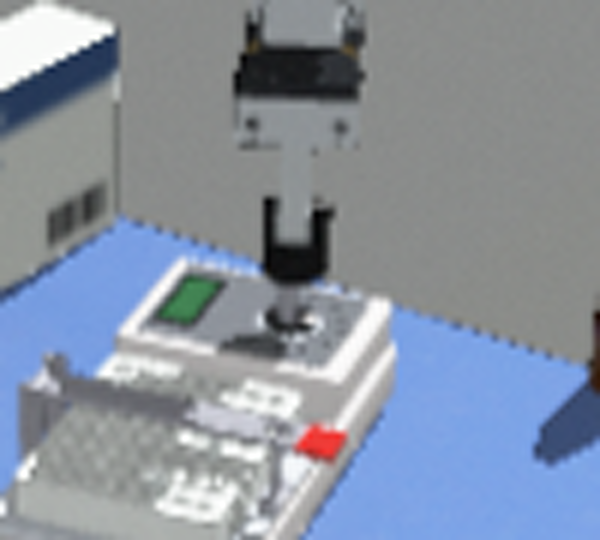

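```bash
python3 -m handwheel '{"delta_pos":[[-1.5,0,3],[0,0,2],[0,0,0],[0,0,0],[0,0,2],[0,0,2],[0,0,2],[0,0,0]],"rotation":[[0,-0.002,0],[0,0,0],[0,0,0],[0,0,0],[0,0,0],[0,0,0],[0,0,0],[0,0,0]],"claw":[1,1,1,1,1,1,1,1]}'
python3 - <<'E'
from h import *
st();robot.snapshot("wrist");o=st();print(o["wrist_torque"])
plan([(.587,-.2345,.120,-1.069,1)])
E
```

```text
time: 15.5
tool_pos: [0.5867, -0.2346, 0.1201]
ee_rot: [3.141, 0.001, -1.069]
wrist_force: [0.1, 0.0, -0.8]
width: 0.0139
t 15.5 tcp [ 0.5867 -0.2346  0.1201] rpy [ 3.141e+00  1.000e-03 -1.069e+00] q [-0.47  0.3   1.29  0.    1.55  0.6 ] F [ 0.1  0.  -0.8] w 0.0139
t 15.55 tcp [ 0.5868 -0.2346  0.1203] rpy [ 3.141  0.    -1.069] q [-0.47  0.3   1.29  0.    1.55  0.6 ] F [-0.  -1.1 -0.3] w 0.0136
[-3.14688146e-02  2.07449356e-01  7.18074822e-05]
pos [[-0.0, -0.2, 0.3]]
rot [[0.0001, 0.0003, -0.0]]
```

```bash
python3 -m handwheel '{"delta_pos":[[0,0,2],[0,0,2],[0,0,2],[0,0,2],[0,0,2],[0,0,1.5],[0,0,0],[0,0,0]],"rotation":[[0,0,0],[0,0,0],[0,0,0],[0,0,0],[0,0,0],[0,0,0],[0,0,0],[0,0,0]],"claw":[1,1,1,1,1,1,1,1]}'
python3 - <<'E'
from h import *
o=st();s=snap("wrist","w12.png");print(o["wrist_torque"])
E
```

```text
time: 16.55
tool_pos: [0.587, -0.2347, 0.1091]
ee_rot: [-3.141, -0.0, -1.069]
wrist_force: [-0.0, 1.0, -0.8]
width: 0.0137
t 16.55 tcp [ 0.587  -0.2347  0.1091] rpy [-3.141 -0.    -1.069] q [-0.47  0.3   1.31  0.    1.53  0.6 ] F [-0.   1.  -0.8] w 0.0137
[-0.01905446  0.13113981  0.01362444]
```

View pics/w12.png

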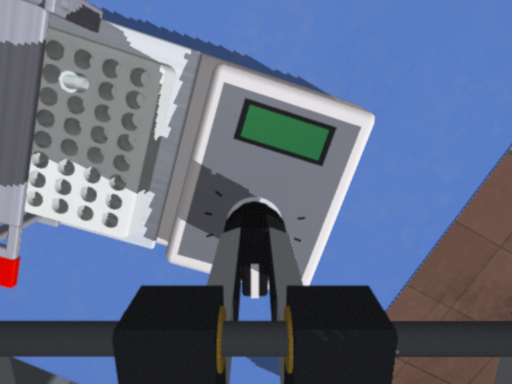

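```bash
python3 -m handwheel '{"delta_pos":[[0,0,1],[0,0,1],[0,0,1],[0,0,1],[0,0,1],[0,0,1],[0,0,0],[0,0,0]],"rotation":[[0,0,0],[0,0,0],[0,0,0],[0,0,0],[0,0,0],[0,0,0],[0,0,0],[0,0,0]],"claw":[1,1,1,1,1,1,1,1]}'
python3 - <<'E'
from h import *
o=st();print(o["wrist_torque"])
E
```

```text
time: 17.6
tool_pos: [0.5871, -0.2348, 0.1046]
ee_rot: [-3.141, -0.001, -1.069]
wrist_force: [-2.0, 0.8, 6.6]
width: 0.0138
t 17.6 tcp [ 0.5871 -0.2348  0.1046] rpy [-3.141e+00 -1.000e-03 -1.069e+00] q [-0.47  0.31  1.32  0.    1.52  0.6 ] F [-2.   0.8  6.6] w 0.0138
[ 0.18212262  0.60838476 -0.00238903]
```

```bash
python3 -m handwheel '{"delta_pos":[[0,0,1],[0,0,1],[0,0,1],[0,0,0.5],[0,0,0.5],[0,0,0],[0,0,0],[0,0,0]],"rotation":[[0,0,0],[0,0,0],[0,0,0],[0,0,0],[0,0,0],[0,0,0],[0,0,0],[0,0,0]],"claw":[1,1,1,1,1,1,1,1]}'
python3 - <<'E'
from h import *
o=st();print(o["wrist_torque"]);s=snap("wrist","w13.png");st()
E
```

```text
time: 18.6
tool_pos: [0.5872, -0.2348, 0.1027]
ee_rot: [-3.14, -0.002, -1.069]
wrist_force: [-3.9, 2.3, 13.5]
width: 0.0136
t 18.6 tcp [ 0.5872 -0.2348  0.1027] rpy [-3.140e+00 -2.000e-03 -1.069e+00] q [-0.47  0.31  1.32  0.    1.51  0.6 ] F [-3.9  2.3 13.5] w 0.0136
[0.45690573 1.1381481  0.0214033 ]
t 18.65 tcp [ 0.5872 -0.2348  0.1027] rpy [-3.140e+00 -2.000e-03 -1.069e+00] q [-0.47  0.31  1.32  0.    1.51  0.6 ] F [-4.5  1.9 13.2] w 0.014
```

```bash
python3 -m handwheel '{"delta_pos":[[0,0,0.5],[0,0,0.5],[0,0,0.5],[0,0,0.5],[0,0,0],[0,0,0],[0,0,0],[0,0,0]],"rotation":[[0,0,0],[0,0,0],[0,0,0],[0,0,0],[0,0,0],[0,0,0],[0,0,0],[0,0,0]],"claw":[1,1,1,1,1,1,1,1]}'
python3 - <<'E'
from h import *
o=st();print(o["wrist_torque"]);s=snap("wrist","w14.png");snap("scene","s14.png");st()
a=cv2.imread("pics/s14.png");cv2.imwrite("pics/s14y.png",cv2.resize(a[100:220,220:330],None,fx=5,fy=5,interpolation=cv2.INTER_CUBIC))
E
```

```text
time: 19.65
tool_pos: [0.5874, -0.2348, 0.1026]
ee_rot: [-3.139, -0.003, -1.069]
wrist_force: [-6.4, 2.7, 18.3]
width: 0.0137
t 19.65 tcp [ 0.5874 -0.2348  0.1026] rpy [-3.139e+00 -3.000e-03 -1.069e+00] q [-0.47  0.31  1.32 -0.    1.51  0.6 ] F [-6.4  2.7 18.3] w 0.0137
[0.66954008 1.56601196 0.01698394]
t 19.75 tcp [ 0.5873 -0.2348  0.1025] rpy [-3.139e+00 -3.000e-03 -1.069e+00] q [-0.47  0.31  1.32  0.    1.51  0.6 ] F [-6.5  3.1 18.2] w 0.0134
```

View pics/w14.png

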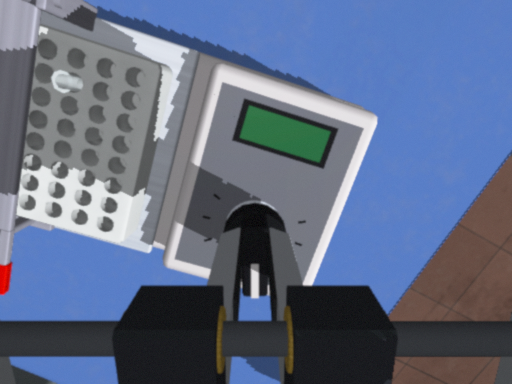

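View pics/s14y.png

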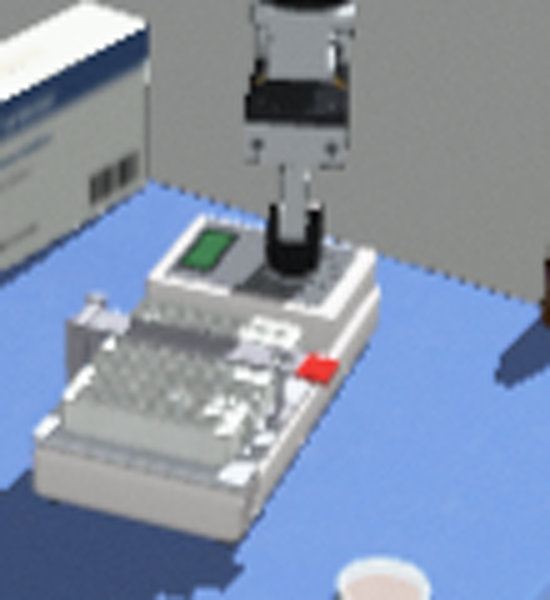

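The knob is on the hard stop: 2 mm more command added 5 N and moved z by only 0.1 mm. The bar is still shut.

Run:
```python
from h import *
st(); print(robot.close_job()); st()
```

```text
t 19.75 tcp [ 0.5873 -0.2348  0.1025] rpy [-3.139e+00 -3.000e-03 -1.069e+00] q [-0.47  0.31  1.32  0.    1.51  0.6 ] F [-6.5  3.1 18.2] w 0.0134
the job is handed in; nothing more can be done
None
the job is handed in; nothing more can be done
```

I shut the bar, fitted the black knob on the spindle and pressed it to the bottom. I handed the job in at 19.75 s with the fingers still gripping the knob; no verdict was given.

- **Bar:** I pushed the tab down with closed fingers until it stopped at about 9.8 N, with the tip at z = 0.098 m (0.0985 m expected). The pictures afterwards show it level, with its slot at the catch lug.
- **Knob:** I turned it about 0.42 rad to match the flat of the spindle, measured at -2.6 to -2.67 rad. It slid down the spindle with no noticeable force.
- **Press:** The force rose to 18 N, above the 10 N needed at the bottom. The last 2 mm of commanded push added about 5 N but moved the tool only 0.1 mm, to z = 0.1026 m (0.103 m expected). The grip opening stayed at about 14 mm.
- **Bystanders:** The arm went near none of them. The petri dish stands in the last scene picture. I did not re-measure the timer or the dropper bottle at the end.

No check failed. One measurement disagreed: my first spindle position was about 3 mm off because the arm was still settling, so I took it again before fitting the knob.

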